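Jar three crinoid stem sections through a spring-gated funnel

ROBOT

A 6-joint arm with a two-finger parallel gripper is mounted at the origin on the work surface. World frame = base frame: x ahead of the robot, y to its left, z up, the work surface at z = 0. Lengths are in m, angles in rad, forces in N, time in s.
With the tool pointing down it reaches from about 0.25 to 0.775 m from the base axis. Payload 4 kg.
Tool frame: the origin (TCP) lies midway between the tips of the shut fingers; the grasp point (between the pads) lies 19 mm behind it; z points along the fingers, y is the line along which they close (so a half turn about z gives the same grasp; the last joint's range is limited). The gripper opens to 94 mm and grips with 3 to 60 N. Pads are 16 mm wide; open, the fingers measure 119 mm over their backs; the gripper's body (75 mm by 177 mm) begins 78 mm behind the grasp point.
Start: joints at [-1.38, 0.087, 1.371, -0, 1.684, -0.103], TCP at [0.159, -0.526, 0.206] pointing down, gripper open.
Joint ranges: [-3.1, 3.1], [-0.76, 2.03], [0.27, 2.55], [-1.08, 4.22], [0.17, 2.65], [-2.57, 2.57]. Speed limits (rad/s): [2.79, 2.79, 3.14, 3.14, 3.14, 3.14].

INTERFACE

Orientations are given as [roll, pitch, yaw] about the fixed x, y, z axes, in that order (R = Rz(yaw) Ry(pitch) Rx(roll)).
In Python, from bench import robot gives the robot as it stands. The module is installed in compiled form; this text tells all that it offers.
- The arm moves only by the tool arm_command, never from a script. Its argument "targets" is a list of rows, each a list of 4 numbers: the shift along the world's x, y, z as a fraction of full scale, then the turn about the world's z as a fraction of full scale. A call has 1 to 8 rows; each row is the pose to reach, as a shift and turn from the pose commanded when the call began; what a row does not reach only later rows make up. Full scale, the value 1, is 0.5 m for a shift and 120 degrees for a turn. A row lasts 1/12 s, in which the tool goes at most 41.7 mm and 7.16 degrees, less where a joint would pass 70% of its speed; a pose out of reach is approached as far as the arm can. A call with a number of a shift or a turn outside -1 to 1 is refused whole. A call with a gripper value outside its range is refused whole. "claw" is the closure, from 0 (fully open) to 1 (shut), set as the call begins (left out, the last holds). The fingers move at their own pace and stop on an object; the grip force is fixed at half the most. Time passes only in rows, so rows that repeat a pose let the fingers close. It gives the time, the measured TCP pose, the force, the opening and the grip force at its end, in the units of the state.
- robot.get_obs(): the state, without advancing time (a new reading comes with each control period).
- robot.snapshot(name): name is "scene" or "top" or "wrist"; returns the picture (400x640x3 uint8, red, green, blue); there is no depth.
- robot.camera_info(name): a dict with "vfov" (degrees; the focal length in pixels is half the picture's height over the tangent of half this angle, whatever the lens; pixels are square), "cx", "cy" (the principal point, pixels), "extrinsics" (4x4, takes a point from camera to world coordinates); the wrist camera has in their place "T_tool_cam" (4x4, takes a point from camera to tool coordinates, whose origin is the TCP and whose axes are the flange's). Camera axes: x right, y up, looking along -z (the intrinsics and any distortion apply to the point x, -y, -z); pixel columns grow to the right and rows downward; lengths in m; the calibration is good to about 2 mm. The wrist camera is an equidistant fisheye: a pixel r from the principal point sees the ray r / f radians off the axis. A picture is of the moment at which its call begins: read the wrist's pose just before it. camera_info takes no time and is no camera call.
- robot.close_job(): hands the job in; it is judged then, once.
The state is a dict: "time": time; "joint_positions": joint angles; "qvel": joint speeds; "joint_torque": joint torques, N m; "tool_pos": TCP position; "ee_rot": TCP orientation; "wrist_force": force on the tool from outside, world axes, zero at the start; "wrist_torque": the same for the moment, N m; "width": finger opening in m; "finger_force": force on a finger pad.
Only numpy, scipy, OpenCV 4.12 (cv2) and the standard library are available. Lean on these libraries where they do the work, as an engineer would, in place of code of your own. Each camera call takes 0.05 s, during which the arm holds its last target. There are 200 camera calls.

TASK

Tip the three short black stem sections off the little aluminium tray into the wide funnel over the glass jar while its gate is shut, and set the empty tray back down flat on the counter. Then push the gate's upright paddle in 45 mm against its spring so that the pieces drop into the jar, and finish with your hand still holding the paddle at 45 mm, short of its end stop: let go and the gate snaps shut. Leave everything else on the counter where it is.

Things in the scene. Friction and masses are not known exactly. Their poses are not given: they have to be found in the camera images.
- tray: Loose aluminium tray, 110 mm long (its x), 92 mm wide (its y), about 0.18 kg. Origin: centre of its underside; z up. Floor 3 mm thick, side walls 20 mm high, +x end closed, -x end (facing roughly to the robot) fully open. Smooth: the pieces slide off when it is tipped 25 degrees or more, lip down, and slip if it is jerked. They stand 50 mm or more from the tab's middle.
- tray_tab (a point): Middle of the upper part of the tray's upright grip tab, 56 mm above the tray's underside and 50 mm along its x. The tab is 10 mm thick along the tray's x, 40 mm wide along its y, and rises to 80 mm; pinch it from above along the tray's x, a finger on each side. Axes as the tray's.
- tray_lip (a point): Middle of the tray's open pouring edge: on its underside, 55 mm from the centre towards -x.
- section1: Short dull black crinoid stem section, a drum 20 mm across, 16 mm high, 13 g, standing on the tray, loose. Origin: centre of its underside.
- section2: Like section1 but 18 mm across and 18 mm high.
- section3: Like section1 but 22 mm across and 14 mm high.
- feeder: Fixed stand: base plate 150 mm (its x) x 300 mm (its y, -200 to +100 mm), 12 mm thick; on it an open glass jar 96 mm across, rim at z = 92 mm; over the jar an aluminium funnel with a spout of 46 mm bore, closed below (z = 102 mm) by the sliding gate. Origin: on the axis of funnel and jar at counter height, z up. The gate opens along +y; two rails lead to its paddle at -y.
- funnel_top (a point): Centre of the funnel's mouth, which is 156 mm across, 175 mm above the counter; axes as the feeder's.
- jar_floor (a point): Centre of the jar's inner floor, 17 mm above the counter.
- gate (a joint): Travel of the sliding spring gate in m: 0 shut (rest), grows as the paddle is pushed along the feeder's +y, end stop at 0.065. The spring needs about 6 N to start and 11 N at 0.045, and shuts the gate when let go. At 0.045 the spout is open enough for all pieces to drop into the jar.
- paddle (a point): Centre of the outer face of the gate's upright steel paddle (it moves with the gate): 90 mm wide along the feeder's x, 8 mm thick, 85 to 149 mm above the counter. This face looks to the feeder's -y, away from the funnel; shut, it is 194 mm from the funnel's axis. Push it along the feeder's +y with closed fingers pointing down. Axes as the feeder's.
- amber: the amber resin block, 50 x 36 x 26 mm, loose; origin: centre of its underside
- tweezers: the brass tweezers, 120 mm long, 6 mm high, lying flat, loose
- long_stem: a longer dull black crinoid stem, 86 mm long, 26 mm thick, lying down, loose; not one of the three to be jarred
- specimen_jar: a capped glass jar, 52 mm across, 75 mm high, loose
Not all that is in view belongs to the job. Of the things that look like the tray, the middle-sized one is meant.

How it is judged:
On the way, in this order (a step that is already met when the one before it is completed fails the run):
1. all three sections lie in the funnel on the shut gate (horizontal distance between each of section1, section2, section3 and funnel_top below 0.072 m and height (world z) of section1 between 0.094 and 0.165 m and height (world z) of section2 between 0.094 and 0.165 m and height (world z) of section3 between 0.094 and 0.165 m and value of joint gate below 0.008 m), for 0.2 s.
2. the tray is back on the counter, flat and let go, the gate still shut (height (world z) of tray below 0.006 m and angle between tray's own z axis and vertical below 0.08 rad and linear speed of tray below 0.03 m/s and contact force between the fingers and tray below 0.2 N and value of joint gate below 0.008 m), for 0.2 s.
3. the paddle is held in about 45 mm and all three sections are in the jar (value of joint gate between 0.037 and 0.054 m and contact force between the fingers and anything else above 4 N and horizontal distance between each of section1, section2, section3 and jar_floor below 0.046 m and height (world z) of section1 between 0.01 and 0.093 m and height (world z) of section2 between 0.01 and 0.093 m and height (world z) of section3 between 0.01 and 0.093 m), for 0.2 s.
At the end, for the whole second after the job is handed in: The fingers hold the paddle in at 45 mm (37 to 54 mm) with more than 4 N, all three sections are in the jar, and the tray lies flat and at rest on the counter, not touched by the fingers (all of step 3 and height (world z) of tray below 0.006 m and angle between tray's own z axis and vertical below 0.08 rad and linear speed of tray below 0.03 m/s and contact force between the fingers and tray below 0.2 N); the arm keeps its last pose, push and grip.
It fails at once if amber is moved more than 30 mm (distance of amber from where it was at the start of the episode above 0.03 m).
It fails at once if tweezers is moved more than 30 mm (distance of tweezers from where it was at the start of the episode above 0.03 m).
It fails at once if long stem is moved more than 30 mm (distance of long_stem from where it was at the start of the episode above 0.03 m).
It fails at once if specimen jar is moved more than 30 mm (distance of specimen_jar from where it was at the start of the episode above 0.03 m).
It also fails if it takes over 72 s, if anything falls off the work surface, if the arm or the gripper's body presses on something with over 40 N, if the wrist force passes 120 N, or if a joint passes its speed limit or range.

## Working session

There is one attempt and no reset: what is moved stays moved. The work goes in short steps, Python scripts to look and compute and a tool call to move; the robot and the scene stay as the last step left them, time stands still between calls to the robot, and variables do not carry over. Pictures are saved under pics/ and viewed, at most 10 in all, crops included, and the job is handed in when it is done.

Besides the shell and the picture viewer there is one more tool, called after "Request:" as a command line: name --pt "numbers of a row" for each row, then --argument value for the rest. arm_command: Moves the arm, as the interface text tells. Shift numbers are shares of 0.5 m and turn numbers shares of 120 degrees, none past 1 either way. Its arguments: {"type":"object","properties":{"targets":{"type":"array"},"claw":{"type":"number"}},"required":["targets"]}

```bash
mkdir -p pics; python3 - <<'E'
from bench import robot
import cv2,numpy as np
np.set_printoptions(precision=4,suppress=True)
print(robot.get_obs())
for n in ["scene","top","wrist"]:
    im=robot.snapshot(n); np.save(f"pics/{n}0.npy",im)
    cv2.imwrite(f"pics/{n}0.png",im[:,:,::-1]); print(n,robot.camera_info(n))
E
```

```text
{'time': 0.0, 'joint_positions': array([-1.3801,  0.0879,  1.3722, -0.    ,  1.6836, -0.1031]), 'qvel': array([ 0.0009,  0.0007,  0.0002, -0.0007, -0.0004,  0.0011]), 'joint_torque': array([  0.001 , -34.0181, -30.2427,   0.0719,   0.0329,  -0.0002]), 'tool_pos': array([ 0.1592, -0.5259,  0.2043]), 'ee_rot': array([-3.1395, -0.0002,  0.2938]), 'wrist_force': array([-0.2686, -0.4481,  0.2925]), 'wrist_torque': array([-0.0193,  0.0275, -0.003 ]), 'finger_force': 0.0, 'width': 0.0939904927948134}
scene {'vfov': 55.64799214925894, 'cx': 322.10038293025707, 'cy': 197.60087243091291, 'extrinsics': array([[ 0.8797, -0.3251,  0.347 ,  0.8258],
       [ 0.4752,  0.6291, -0.6151, -0.558 ],
       [-0.0183,  0.706 ,  0.7079,  0.7656],
       [ 0.    ,  0.    ,  0.    ,  1.    ]])}
top {'vfov': 53.7137647497864, 'cx': 326.389221117444, 'cy': 198.00293795662856, 'extrinsics': array([[-0.0875,  0.9717, -0.2193,  0.2774],
       [-0.9962, -0.0856,  0.0179,  0.0106],
       [-0.0014,  0.2201,  0.9755,  1.1983],
       [ 0.    ,  0.    ,  0.    ,  1.    ]])}
wrist {'vfov': 65.70646984690485, 'cx': 320.7915750405549, 'cy': 202.29568589665834, 'T_tool_cam': array([[ 0.0004,  0.9711,  0.2387,  0.0684],
       [ 1.    , -0.0004,  0.0001,  0.0004],
       [ 0.0002,  0.2387, -0.9711, -0.1799],
       [ 0.    ,  0.    ,  0.    ,  1.    ]])}
```

View pics/top0.png

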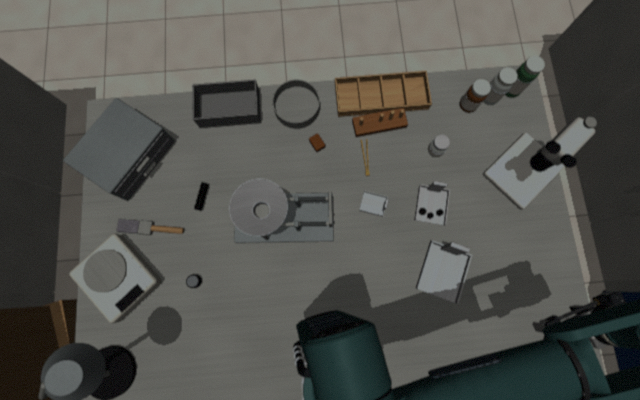

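View pics/scene0.png

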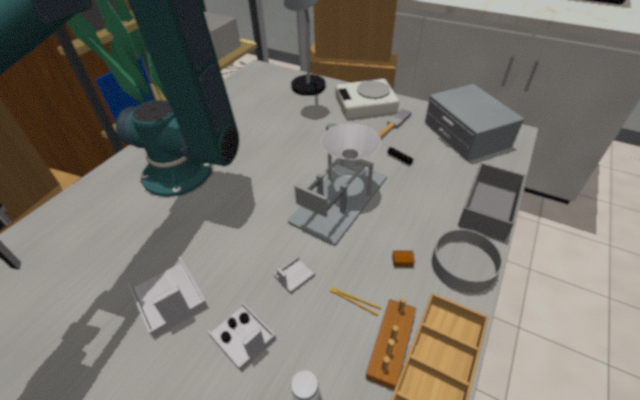

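```bash
cat > h.py <<'E'
import numpy as np
from bench import robot
def ray(n,u,v):
    c=robot.camera_info(n); f=200/np.tan(np.radians(c['vfov'])/2); E=c['extrinsics']
    d=E[:3,:3]@np.array([(u-c['cx'])/f,-(v-c['cy'])/f,-1]); return E[:3,3],d
def on(n,u,v,z):
    o,d=ray(n,u,v); return o+d*(z-o[2])/d[2]
def proj(n,p):
    c=robot.camera_info(n); f=200/np.tan(np.radians(c['vfov'])/2); E=c['extrinsics']
    q=E[:3,:3].T@(np.array(p)-E[:3,3]); return c['cx']+f*q[0]/-q[2], c['cy']-f*q[1]/-q[2]
E
python3 - <<'E'
import cv2,numpy as np
im=np.load('pics/top0.npy')[:,:,::-1]
a=cv2.resize(im[170:250,225:345],None,fx=6.6,fy=6.6,interpolation=cv2.INTER_CUBIC)[:300*2]
b=cv2.resize(im[175:231,400:460],None,fx=10,fy=10,interpolation=cv2.INTER_CUBIC)
f=lambda x:np.clip(x.astype(float)*1.5,0,255).astype(np.uint8)
cv2.imwrite('pics/a.png',f(a));cv2.imwrite('pics/b.png',f(b))
print(a.shape,b.shape)
E
```

```text
(528, 792, 3) (560, 600, 3)
```

View pics/a.png

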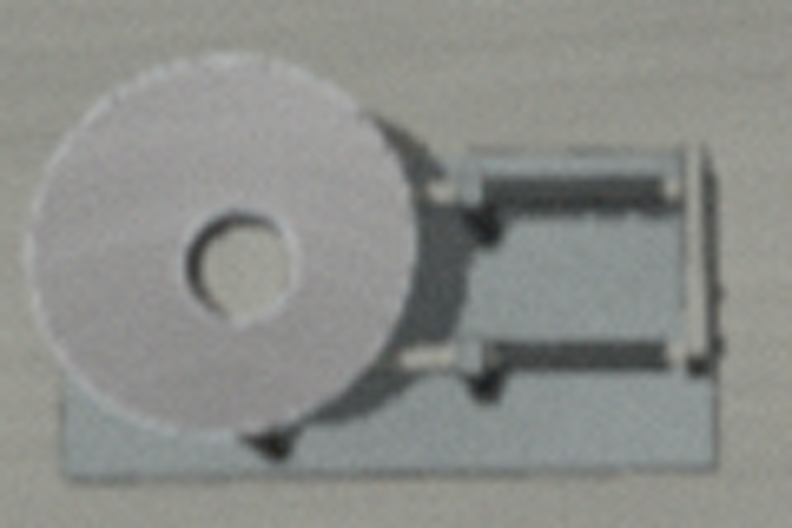

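View pics/b.png

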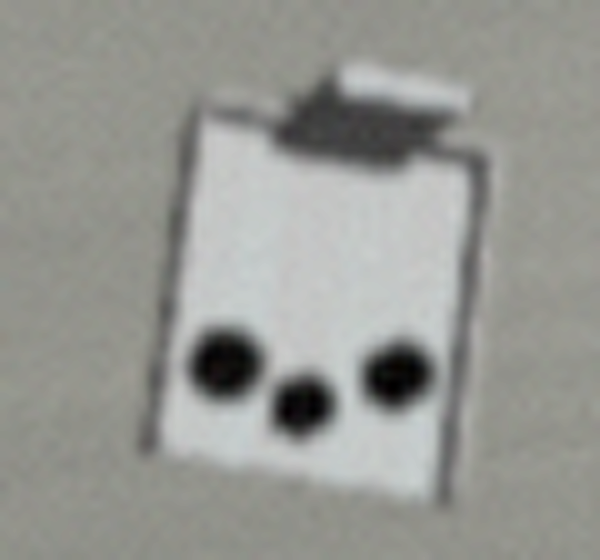

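```bash
python3 - <<'E'
from h import *
np.set_printoptions(precision=4,suppress=True)
A=lambda x,y,z:on('top',(x+.5)/6.6-.5+225,(y+.5)/6.6-.5+170,z)
B=lambda x,y,z:on('top',(x+.5)/10-.5+400,(y+.5)/10-.5+175,z)
print('funnel',A(222,246,.175), 'rimdia',A(28,246,.175)[1]-A(416,246,.175)[1])
print('paddle outer top',A(706,147,.149),A(708,366,.149),'mid',A(707,257,.149))
b1,b2=A(63,480,.012),A(717,468,.012);print('base',b1,b2,'yaw',np.degrees(np.arctan2(-(b1-b2)[0],(b1-b2)[1])))
t=[B(*p,.08) for p in [(340,62),(470,90),(465,112),(335,88)]];print('tab',np.mean(t,0),*t)
l=[B(*p,.003) for p in [(160,458),(438,500)]];print('lip',np.mean(l,0),*l)
d=np.mean(t,0)-np.mean(l,0);print('yaw from axis',np.degrees(np.arctan2(d[1],d[0])),np.hypot(*d[:2]))
e=l[0]-l[1];print('yaw lip',np.degrees(np.arctan2(-e[0],e[1])))
for c in [(226,364),(303,405),(397,374)]:print(B(*c,.019))
for z,(u,v) in {'amber':(317,142),'tweez':(366,158),'smalltray':(373,204),'jar':(439,146),'longstem':(202,196)}.items(): print(z,on('top',u,v,.01))
E
```

```text
funnel [0.4995 0.1734 0.175 ] rimdia 0.15483004256568306
paddle outer top [ 0.5293 -0.0242  0.149 ] [ 0.4381 -0.0167  0.149 ] mid [ 0.4831 -0.0204  0.149 ]
base [0.4326 0.2769 0.012 ] [ 0.412  -0.0201  0.012 ] yaw -3.974004838086722
tab [ 0.5436 -0.3443  0.08  ] [ 0.553  -0.3272  0.08  ] [ 0.5412 -0.3639  0.08  ] [ 0.5348 -0.3614  0.08  ] [ 0.5453 -0.3246  0.08  ]
lip [ 0.4422 -0.3186  0.003 ] [ 0.4524 -0.2772  0.003 ] [ 0.432 -0.36   0.003]
yaw from axis -14.233054161291298 0.10457346889134311
yaw lip -13.792533008028723
[ 0.4769 -0.2972  0.019 ]
[ 0.4624 -0.3187  0.019 ]
[ 0.4693 -0.3485  0.019 ]
amber [0.7295 0.0026 0.01  ]
tweez [ 0.6626 -0.147   0.01  ]
smalltray [ 0.5133 -0.1522  0.01  ]
jar [ 0.682  -0.3824  0.01  ]
longstem [0.5847 0.371  0.01  ]
```

Request:
arm_command --pt "0.769 0.363 0 0.493" --pt "0.769 0.363 0 0.493" --pt "0.769 0.363 0 0.493" --pt "0.769 0.363 0 0.493" --pt "0.769 0.363 0 0.493" --pt "0.769 0.363 0 0.493" --pt "0.769 0.363 0 0.493" --pt "0.769 0.363 0 0.493" --claw 0

```text
time: 0.82
tool_pos: [0.4622, -0.3828, 0.2052]
ee_rot: [-3.141, -0.0, 1.3]
wrist_force: [0.2, -1.2, -0.1]
width: 0.0942
finger_force: 0.0
```

Request:
arm_command --pt "0.08 0.038 0 0.012" --pt "0.163 0.077 0 0.012" --pt "0.163 0.077 0 0.012" --pt "0.163 0.077 -0.05 0.012" --pt "0.163 0.077 -0.1 0.012" --pt "0.163 0.077 -0.16 0.012" --pt "0.163 0.077 -0.16 0.012" --pt "0.163 0.077 -0.16 0.012"

```text
time: 1.48
tool_pos: [0.5405, -0.3449, 0.123]
ee_rot: [-3.136, -0.002, 1.319]
wrist_force: [0.4, 0.3, -0.1]
width: 0.0941
finger_force: 0.0
```

```bash
python3 - <<'E'
from bench import robot
import cv2
o=robot.get_obs();print(o['tool_pos'],o['ee_rot'])
im=robot.snapshot('wrist');cv2.imwrite('pics/w1.png',im[:,:,::-1])
E
```

```text
[ 0.54054034 -0.34487821  0.1229586 ] [-3.13610096e+00 -2.18404584e-03  1.31859514e+00]
```

View pics/w1.png

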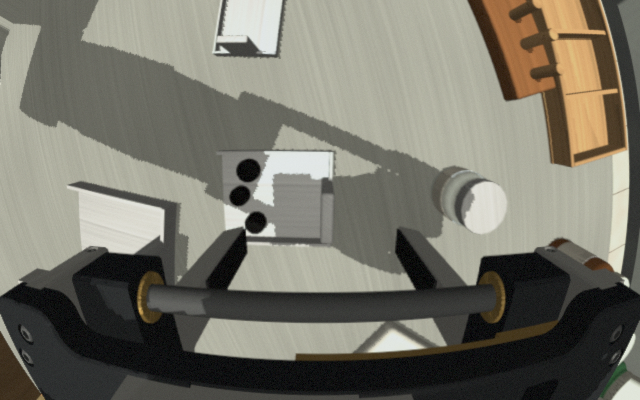

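Request:
arm_command --pt "0.007 0.0 0 0.003" --pt "0.007 0.0 -0.04 0.003" --pt "0.007 0.0 -0.08 0.003" --pt "0.007 0 -0.12 0.003" --pt "0.007 0 -0.16 0.003" --pt "0.007 0 -0.172 0.003" --pt "0.007 0 -0.172 0.003" --pt "0.007 0 -0.172 0.003"

```text
time: 2.2
tool_pos: [0.5467, -0.3465, 0.0415]
ee_rot: [3.139, 0.001, 1.325]
wrist_force: [0.1, 0.2, 0.6]
width: 0.094
finger_force: 0.0
```

Request:
arm_command --pt "0 0 0 0" --pt "0 0 0 0" --pt "0 0 0 0" --pt "0 0 0 0" --pt "0 0 0 0" --pt "0 0 0 0" --pt "0 0 0 0" --pt "0 0 0 0" --claw 1

```text
time: 2.87
tool_pos: [0.5457, -0.3456, 0.0394]
ee_rot: [-3.142, -0.0, 1.325]
wrist_force: [-0.5, -0.2, 0.1]
width: 0.0442
finger_force: 0.0
```

Request:
arm_command --pt "0 0 0 0" --pt "0 0 0 0" --pt "0 0 0 0" --pt "0 0 0 0" --pt "0 0 0 0" --pt "0 0 0 0" --pt "0 0 0 0" --pt "0 0 0 0"

```text
time: 3.53
tool_pos: [0.5456, -0.3456, 0.0395]
ee_rot: [-3.141, -0.0, 1.325]
wrist_force: [-0.2, 0.4, -0.1]
width: 0.0099
finger_force: 30.0
```

Request:
arm_command --pt "0 0 0.008 0" --pt "0 0 0.02 0" --pt "0 0 0.04 0" --pt "0 0 0.07 0" --pt "0 0 0.1 0" --pt "0 0 0.13 0" --pt "0 0 0.16 0" --pt "0 0 0.19 0"

```text
time: 4.2
tool_pos: [0.5459, -0.3458, 0.1363]
ee_rot: [3.14, 0.0, 1.325]
wrist_force: [0.1, 0.4, -2.7]
width: 0.0101
finger_force: 30.0
```

```bash
python3 - <<'E'
from bench import robot
import cv2
o=robot.get_obs();print(o['tool_pos'],o['ee_rot'],o['wrist_force'],o['wrist_torque'])
im=robot.snapshot('wrist');im2=robot.snapshot('scene')
import numpy as np
cv2.imwrite('pics/w2.png',np.hstack([im[120:320,150:450],cv2.resize(im2[200:400,100:400],None,fx=1,fy=1)])[:,:,::-1])
E
```

```text
[ 0.54591516 -0.34575043  0.1363016 ] [3.14037073e+00 3.97719863e-04 1.32525223e+00] [ 0.06904087  0.4050302  -2.66307779] [-0.07801108 -0.19220221 -0.03641334]
```

View pics/w2.png

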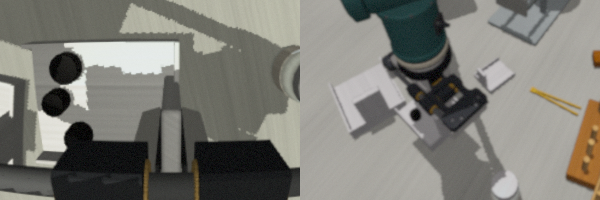

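Request:
arm_command --pt "0 0 0.02 0" --pt "0 0 0.05 0" --pt "0 0 0.08 0" --pt "0.001 0.005 0.11 0" --pt "0.004 0.015 0.14 0" --pt "0.008 0.03 0.17 0" --pt "0.014 0.055 0.18 0" --pt "0.022 0.09 0.18 0"

```text
time: 4.97
tool_pos: [0.557, -0.3011, 0.2259]
ee_rot: [3.139, 0.001, 1.323]
wrist_force: [0.7, 0.6, -2.6]
width: 0.01
finger_force: 30.0
```

Request:
arm_command --pt "0.01 0.04 0 0" --pt "0.02 0.08 0 0" --pt "0.03 0.12 0 0" --pt "0.04 0.16 0 0" --pt "0.05 0.2 0 0" --pt "0.06 0.24 0 0" --pt "0.07 0.28 0 0" --pt "0.08 0.32 0 0"

```text
time: 5.63
tool_pos: [0.5963, -0.1387, 0.2232]
ee_rot: [-3.139, -0.0, 1.326]
wrist_force: [0.8, -0.5, -2.7]
width: 0.0098
finger_force: 30.0
```

Request:
arm_command --pt "0.01 0.04 0 0" --pt "0.02 0.08 0 0" --pt "0.03 0.12 0 0" --pt "0.04 0.16 0 0" --pt "0.05 0.2 0 0" --pt "0.06 0.24 0 0" --pt "0.068 0.27 0 0" --pt "0.074 0.295 0 0"

```text
time: 6.3
tool_pos: [0.6335, 0.0088, 0.2234]
ee_rot: [-3.14, 0.0, 1.326]
wrist_force: [-0.3, -0.1, -2.3]
width: 0.0099
finger_force: 30.0
```

Request:
arm_command --pt "0.009 0.035 0.008 0" --pt "0.019 0.075 0.008 0" --pt "0.029 0.115 0.008 0" --pt "0.039 0.155 0.008 0" --pt "0.049 0.195 0.008 0" --pt "0.057 0.225 0.008 0" --pt "0.061 0.24 0.008 0" --pt "0.063 0.244 0.008 0"

```text
time: 6.97
tool_pos: [0.6652, 0.1301, 0.2279]
ee_rot: [-3.141, 0.0, 1.327]
wrist_force: [-0.1, 0.2, -2.3]
width: 0.0104
finger_force: 30.0
```

```bash
python3 - <<'E'
from bench import robot
import cv2
o=robot.get_obs();print(o['tool_pos'],o['ee_rot'],o['joint_positions'])
im=robot.snapshot('wrist');im2=robot.snapshot('top')
import numpy as np
cv2.imwrite('pics/w3.png',np.hstack([im[20:320,100:500],cv2.resize(im2[140:290,220:420],None,fx=2,fy=2)])[:,:,::-1])
E
```

```text
[0.66519394 0.13014192 0.22788151] [-3.14081314e+00  4.21734382e-04  1.32675481e+00] [ 1.09667690e-01  3.78649850e-01  9.76220667e-01 -1.28630978e-04
  1.78759947e+00  3.53681760e-01]
```

View pics/w3.png

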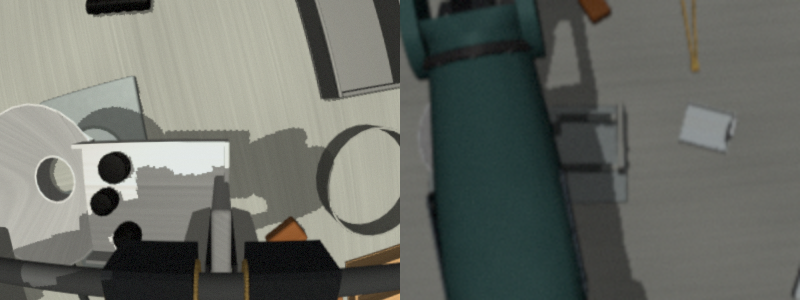

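Request:
arm_command --pt "-0.008 0.002 0 0" --pt "-0.023 0.006 0 0" --pt "-0.048 0.012 0 0" --pt "-0.083 0.021 0 0" --pt "-0.12 0.03 0 0" --pt "-0.155 0.039 0 0" --pt "-0.076 0.019 0 0" --pt "-0.039 0.01 0 0"

```text
time: 7.73
tool_pos: [0.6434, 0.1326, 0.2269]
ee_rot: [-3.139, 0.002, 1.325]
wrist_force: [-0.6, -0.8, -2.2]
width: 0.0096
finger_force: 30.0
```

```bash
python3 - <<'E'
from bench import robot
import cv2
im=robot.snapshot('wrist');im2=robot.snapshot('scene')
import numpy as np
cv2.imwrite('pics/w4.png',np.hstack([im[20:320,100:500],cv2.resize(im2[80:230,250:450],None,fx=2,fy=2)])[:,:,::-1])
E
```

```text
(no output)
```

View pics/w4.png

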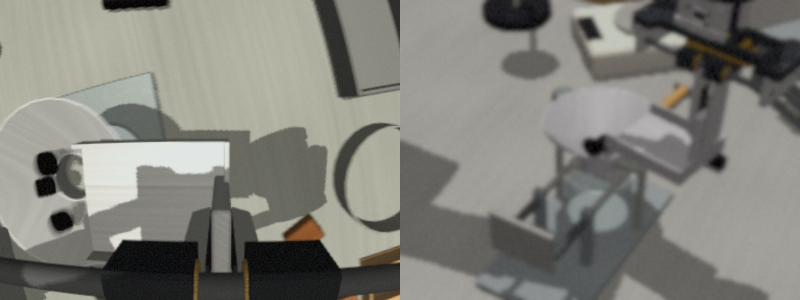

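Request:
arm_command --pt "0.01 0 0.01 0" --pt "0.03 0 0.02 0" --pt "0.03 -0.02 0.02 0" --pt "0.02 -0.06 0.02 0" --pt "0 -0.11 0.02 0" --pt "-0.02 -0.17 0.02 0" --pt "-0.04 -0.23 0.02 0" --pt "-0.06 -0.29 0.02 0"

```text
time: 8.5
tool_pos: [0.614, -0.0129, 0.239]
ee_rot: [3.141, 0.0, 1.325]
wrist_force: [0.2, 0.3, -2.2]
width: 0.0096
finger_force: 30.0
```

Request:
arm_command --pt "-0.02 -0.06 0 0" --pt "-0.04 -0.12 0 0" --pt "-0.06 -0.18 0 0" --pt "-0.08 -0.24 0 0" --pt "-0.1 -0.3 0 0" --pt "-0.12 -0.36 0 0" --pt "-0.13 -0.4 0 0" --pt "-0.13 -0.42 0 0"

```text
time: 9.17
tool_pos: [0.5483, -0.2241, 0.2391]
ee_rot: [3.141, 0.001, 1.321]
wrist_force: [1.0, 0.9, -1.7]
width: 0.0097
finger_force: 30.0
```

```bash
python3 - <<'E'
from bench import robot
import cv2,numpy as np
o=robot.get_obs();print(o['tool_pos'],o['ee_rot'],o['wrist_torque'])
im=robot.snapshot('top');im2=robot.snapshot('scene')
cv2.imwrite('pics/w5.png',np.hstack([cv2.resize(im[160:260,220:350],None,fx=3,fy=3),cv2.resize(im2[80:230,250:450],None,fx=2,fy=2)])[:,:,::-1])
E
```

```text
[ 0.54826575 -0.22413811  0.23914346] [3.14144996e+00 1.31980541e-03 1.32083357e+00] [-0.08009313 -0.09469995  0.05385738]
```

View pics/w5.png

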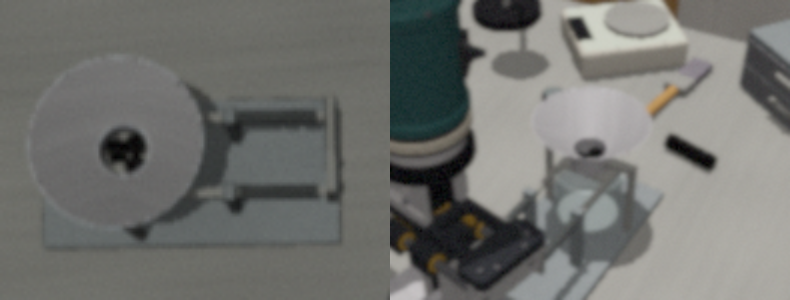

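Request:
arm_command --pt "0 -0.04 0 0" --pt "0 -0.1 0 0" --pt "0 -0.16 -0.04 0" --pt "0 -0.21 -0.1 0" --pt "0 -0.243 -0.17 0" --pt "0 -0.243 -0.24 0" --pt "0 -0.243 -0.3 0" --pt "0 -0.243 -0.34 0"

```text
time: 9.93
tool_pos: [0.5496, -0.3398, 0.064]
ee_rot: [-3.136, -0.004, 1.326]
wrist_force: [0.3, -0.0, -1.5]
width: 0.0097
finger_force: 30.0
```

Request:
arm_command --pt "0 0 -0.01 0" --pt "0 0 -0.015 0" --pt "0 0 -0.02 0" --pt "0 0 -0.02 0" --pt "0 0 -0.02 0"

```text
time: 10.35
tool_pos: [0.552, -0.3431, 0.061]
ee_rot: [3.138, 0.001, 1.326]
wrist_force: [0.1, 0.2, -1.4]
width: 0.0099
finger_force: 30.0
```

Request:
arm_command --pt "0 0 -0.01 0" --pt "0 0 -0.02 0" --pt "0 0 -0.028 0" --pt "0 0 -0.034 0" --pt "0 0 -0.037 0" --pt "0 0 -0.037 0" --pt "0 0 -0.037 0"

```text
time: 10.93
tool_pos: [0.5506, -0.3427, 0.0398]
ee_rot: [-3.141, -0.0, 1.325]
wrist_force: [0.3, -0.8, -1.7]
width: 0.0101
finger_force: 30.0
```

Request:
arm_command --pt "0 0 -0.001 0" --pt "0 0 -0.002 0" --pt "0 0 -0.002 0"

```text
time: 11.18
tool_pos: [0.5508, -0.3428, 0.0394]
ee_rot: [3.141, 0.0, 1.325]
wrist_force: [-0.9, 0.1, 0.0]
width: 0.0095
finger_force: 30.0
```

Contact with the counter; release, then rise.

Request:
arm_command --pt "0 0 0 0" --pt "0 0 0 0" --pt "0 0 0 0" --pt "0 0 0 0" --pt "0 0 0 0" --pt "0 0 0 0" --pt "0 0 0 0" --pt "0 0 0 0" --claw 0.4

```text
time: 11.85
tool_pos: [0.5507, -0.3427, 0.039]
ee_rot: [3.142, -0.0, 1.325]
wrist_force: [-0.8, 0.3, -0.6]
width: 0.0556
finger_force: 0.0
```

Request:
arm_command --pt "0 0 0.02 0" --pt "0 0 0.06 0" --pt "0 0 0.12 0" --pt "0 0 0.19 0" --pt "0 0 0.26 0" --pt "0 0 0.32 0" --pt "0 0 0.36 0" --pt "0 0 0.36 0"

```text
time: 12.52
tool_pos: [0.5527, -0.3441, 0.2271]
ee_rot: [3.13, 0.005, 1.325]
wrist_force: [-0.0, -0.6, 0.0]
width: 0.0561
finger_force: 0.0
```

Request:
arm_command --pt "-0.01 0.04 0 0.02" --pt "-0.03 0.11 0 0.04" --pt "-0.05 0.19 0 0.06" --pt "-0.07 0.27 0 0.083" --pt "-0.09 0.35 0 0.083" --pt "-0.11 0.43 0 0.083" --pt "-0.13 0.51 0 0.083" --pt "-0.14 0.54 0 0.083" --claw 1

```text
time: 13.18
tool_pos: [0.4787, -0.0682, 0.2179]
ee_rot: [-3.14, -0.002, 1.503]
wrist_force: [0.7, 0.3, -0.8]
width: 0.0065
finger_force: 0.0
```

Request:
arm_command --pt "0 0 0 0" --pt "0 0 0 0" --pt "0 0 0 0" --pt "0 0 0 0"

```text
time: 13.52
tool_pos: [0.4808, -0.0738, 0.2183]
ee_rot: [-3.141, 0.0, 1.497]
wrist_force: [-0.5, 0.4, 0.4]
width: 0.0006
finger_force: 0.0
```

```bash
python3 - <<'E'
from h import *
import cv2
o=robot.get_obs();print(o['tool_pos'],o['ee_rot'],o['width'])
im=robot.snapshot('top');im2=robot.snapshot('scene');np.save('pics/t6.npy',im)
cv2.imwrite('pics/w6.png',np.hstack([cv2.resize(im[165:235,390:470],None,fx=5,fy=5),im2[100:400,150:450][:,:][0:350],])[:,:,::-1] if 0 else np.hstack([cv2.resize(im[165:235,390:470],None,fx=5,fy=5)[:345],cv2.resize(im2[130:360,190:450],None,fx=1.5,fy=1.5)[:345]])[:,:,::-1])
E
```

```text
[ 0.48081332 -0.07382229  0.21829329] [-3.14058956e+00  2.65978644e-04  1.49738950e+00] 0.000624878217464071
```

View pics/w6.png

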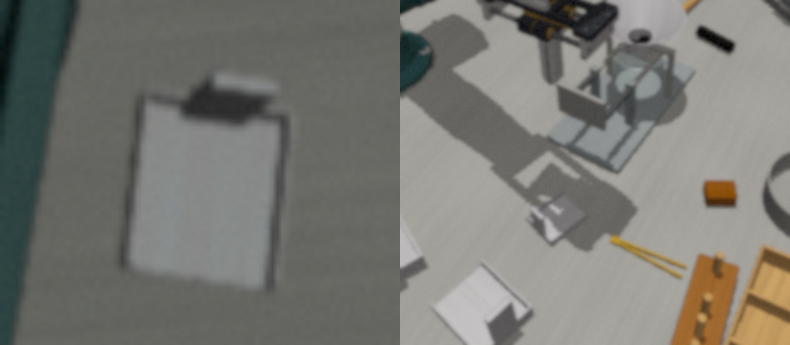

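Request:
arm_command --pt "0 0 -0.03 0" --pt "0 0 -0.08 0" --pt "0 0 -0.13 0" --pt "0 0 -0.18 0" --pt "0 0 -0.21 0" --pt "0 0 -0.216 0" --pt "0 0 -0.216 0" --pt "0 0 -0.216 0"

```text
time: 14.28
tool_pos: [0.4814, -0.0733, 0.1118]
ee_rot: [3.14, 0.0, 1.498]
wrist_force: [-0.2, -0.1, 0.3]
width: 0.0007
finger_force: 0.0
```

Request:
arm_command --pt "0.003 0.02 0 0" --pt "0.005 0.04 0 0" --pt "0.006 0.06 0 0" --pt "0.006 0.07 0 0" --pt "0.007 0.076 0 0" --pt "0.007 0.08 0 0" --pt "0.007 0.08 0 0"

```text
time: 14.87
tool_pos: [0.4842, -0.0321, 0.1111]
ee_rot: [3.141, 0.0, 1.5]
wrist_force: [-0.1, -0.3, 0.9]
width: 0.0004
finger_force: 0.0
```

Request:
arm_command --pt "0 0.003 0 0" --pt "0 0.006 0 0" --pt "0 0.006 0 0"

```text
time: 15.12
tool_pos: [0.4841, -0.0296, 0.1109]
ee_rot: [-3.142, -0.0, 1.499]
wrist_force: [0.7, 0.2, -0.5]
width: 0.0007
finger_force: 0.0
```

Request:
arm_command --pt "0 0.002 0 0" --pt "0 0.004 0 0" --pt "0 0.004 0 0"

```text
time: 15.37
tool_pos: [0.4842, -0.0278, 0.111]
ee_rot: [3.142, 0.0, 1.499]
wrist_force: [-0.1, -0.8, -0.1]
width: 0.0006
finger_force: 0.2
```

Request:
arm_command --pt "0 0.002 0 0" --pt "0 0.004 0 0" --pt "0 0.004 0 0"

```text
time: 15.62
tool_pos: [0.4842, -0.0275, 0.111]
ee_rot: [3.141, 0.004, 1.498]
wrist_force: [-0.2, -5.2, 0.1]
width: 0.0004
finger_force: 2.9
```

Request:
arm_command --pt "0.001 0.012 0 0" --pt "0.002 0.024 0 0" --pt "0.002 0.036 0 0" --pt "0.003 0.048 0 0" --pt "0.004 0.06 0 0" --pt "0.005 0.072 0 0" --pt "0.006 0.084 0 0" --pt "0.006 0.092 0 0"

```text
time: 16.28
tool_pos: [0.4873, 0.0165, 0.1111]
ee_rot: [3.141, 0.009, 1.497]
wrist_force: [0.5, -11.8, -0.5]
width: 0.0006
finger_force: 5.9
```

Request:
arm_command --pt "0 0 0 0" --pt "0 0 0 0" --pt "0 0 0 0" --pt "0 0 0 0"

```text
time: 16.62
tool_pos: [0.4873, 0.0163, 0.1111]
ee_rot: [3.141, 0.008, 1.497]
wrist_force: [-0.4, -11.0, 0.2]
width: 0.0004
finger_force: 5.3
```

Request:
arm_command --pt "0 0.002 0 0" --pt "0 0.002 0 0" --pt "0 0.002 0 0" --pt "0 0.002 0 0"

```text
time: 16.95
tool_pos: [0.4874, 0.0172, 0.1111]
ee_rot: [3.141, 0.008, 1.497]
wrist_force: [0.6, -11.0, -0.2]
width: 0.0008
finger_force: 5.4
```

```bash
python3 - <<'E'
from h import *
import cv2
s0=np.load('pics/scene0.npy'); s=robot.snapshot('scene')
x,y=map(int,proj('scene',(.4995,.1734,.025)));print('jar px',x,y)
bx,by=map(int,proj('scene',(.4995,.1734,.11)));print('spout px',bx,by)
for n,im in(('before',s0),('now',s)):
    m=(im.max(2)<45).astype(np.uint8); m[:,:x-35]=0;m[:,x+35:]=0;m[:by-40]=0;m[y+40:]=0
    k,_,st,c=cv2.connectedComponentsWithStats(m)
    print(n,[(st[i,4],c[i].round(),st[i,:4],on('scene',*c[i],.025).round(3)) for i in range(1,k) if st[i,4]>8])
t=robot.snapshot('top');u,v=map(int,proj('top',(.4995,.1734,.11)))
print('spout dark',(t[v-8:v+9,u-8:u+9].max(2)<45).sum(),robot.get_obs()['tool_pos'],robot.get_obs()['wrist_force'])
E
```

```text
jar px 347 182
spout px 348 159
before []
now [(np.int32(469), array([329., 152.]), array([312, 126,  43,  47], dtype=int32), array([0.387, 0.271, 0.025])), (np.int32(60), array([315., 166.]), array([312, 161,  12,  11], dtype=int32), array([0.379, 0.196, 0.025]))]
spout dark 28 [0.48737683 0.01719438 0.11108485] [  0.35852009 -11.53306303  -0.41082853]
```

```bash
python3 - <<'E'
from h import *
np.set_printoptions(linewidth=250)
s=robot.snapshot('scene').max(2);t=robot.snapshot('top').max(2)
print(s[150:212:2,322:376:2])
u,v=map(int,proj('top',(.4995,.1734,.11)));print(u,v);print(t[v-13:v+14,u-13:u+14])
for p in [(.4995,.1734,.102),(.4995,.1734,.02)]:print(proj('top',p),proj('scene',p))
E
```

```text
[[ 34  31  31  27  21  34  40  64  98 130 147 128  97  81  92 100 119 148 163 165 163 157 157 158 158 155 157]
 [ 32  33  36  48  35  42  40  25  33  50  58  52  36  39  51  60  76  98 155 164 160 155 155 157 156 157 161]
 [ 32  17  54  65  68 104 119  94  67  29  33  28  40  48  63  62  53  64 140 162 156 153 156 156 150 140 140]
 [ 25  29  26  60  65  83 111 129 116  51  29  33  45  50  55  51  49  75 146 156 155 152 151 133 113 117 152]
 [ 33  33  26  54  65  71  70  71  71  36  28  51  50  54  52  53  40  79 141 143 132 124 110  98 107 146 162]
 [ 27  31  32  34  50  83  90  38  31  38  47  49  54  52  50  38  51  80  99 103 101 100  96 102 136 158 163]
 [ 45  39  22  24  28  43  45  29  34  41  53  54  53  53  37  47  75  89  88  88  96  97  98  97 121 143 158]
 [ 46  54  60  51  26  29  30  33  41  51  48  48  52  41  40  71  90  89  95  98  88  86  91  92  96 109 149]
 [ 30  75 113 100  73  40  38  45  46  56  49  51  44  47  71  80  94 104 110 104  91  96 115  96  81 103 153]
 [ 58  92 128 104  85  55  36  45  50  53  51  40  43  69  88  97 114 115 104  96  94 120 145 116  79
[... 4902 characters left out ...]

 [ 95 100  96  96  94  96  93  97  98  96  98  95  94  95  96  96  95  97  95  95  98  97  98  96  96  99  98]
 [ 97  97  96  94  96  96  96  97  95  97  98  96  98  97  97  97  98  95  97  97  96  95  98  98  99  97  98]
 [ 95  95  96  97  98  98  95  99  95  97  97  98  94  98  96  97  98  98  98 100  95  98  96  98  96  98  98]
 [ 95  96  99  99  97  99  98  98  95  96  95  95  95  97  96  96  93  98  96  97  99  96  98  95  98  97  97]]
(np.float64(262.6178742089565), np.float64(211.96487380925242)) (np.float64(348.777476995982), np.float64(161.74159010211633))
(np.float64(266.9228757622697), np.float64(216.99394720524725)) (np.float64(347.8796643044866), np.float64(183.75901883680189))
```

```bash
python3 - <<'E'
from h import *
np.set_printoptions(linewidth=250,precision=3,suppress=True)
t0=np.load('pics/top0.npy');t=robot.snapshot('top');t6=np.load('pics/t6.npy')
for n,im in(('start',t0),('beforepush',t6),('now',t)):
    print(n,'bore',im[212:217,257:263].mean((0,1)),'funnel',im[222:226,255:265].mean((0,1)),'baseplate',im[232:237,290:310].mean((0,1)))
print('before push bore\n',t6[200:222,250:274].max(2))
for z in(.11,.03):print(z,on('top',265.5,206.5,z)-[.4995,.1734,0])
s0=np.load('pics/scene0.npy').max(2);s=robot.snapshot('scene').max(2)
print(s0[164:206:2,326:376:2])
for p in[(358.5,185),(344,190),(349,160)]:print(p,on('scene',*p,.025)-[.4995,.1734,0])
E
```

```text
start bore [101.3   101.4    96.467] funnel [94.65 94.1  93.6 ] baseplate [91.21 95.57 95.1 ]
beforepush bore [53.    53.067 50.3  ] funnel [98.    97.575 96.8  ] baseplate [94.5  99.18 98.65]
now bore [101.2   105.467 106.1  ] funnel [96.475 96.05  95.475] baseplate [57.4  61.22 61.35]
before push bore
 [[108 106 106 106 107 110 108 110 110 109 108 111 109 112 111 112 109 107 105 109 106 108 106 106]
 [106 106 108 108 107 109 113 109 110 107 100 101 104 109 110 112 109 109 107 108 107 110 106 107]
 [107 109 109 110 110 116 114 102  92  82  82  76  83  92  97 106 112 113 113 110 109 108 108 106]
 [108 107 110 110 112 112  99  73  63  54  56  61  60  61  64  82  99 116 114 110 107 110 106 107]
 [108 107 107 113 115  95  66  46  47  57  75  85  76  53  41  46  68 103 115 110 106 108 108 107]
 [104 105 110 116  98  66  43  39  48  65  88  98  71  43  24  18  32  72 107 116 110 104 108 107]
 [104 103 107 108  74  40  31  32  40  45  66  75  48  21  18  10  19  44  89 115 111 103 102 106]
 [102 104 108  88  53  30  16  15  18  18  30  38  24  13   5  16  12  30  73 113 110 105 104 104]
 [
[... 3002 characters left out ...]
81  81  80  62  54  65  91 132 140 136 135 119 102  88  86  88  81  75  79  81  88]
 [134  98  83  79  81  82  68  55  62  66  77  99 105  99  96  91  90  89  88  87  86  87  85  84  97]
 [122  91  85  82  80  68  65  68  65  65  73  88  90  89  90  88  88  90  89  89  90  91  83  95 100]
 [ 88 104  93  84  69  67  79  72  69  65  72  85  87  90  89  88  89  87  88  86  91  83  92 101  98]
 [ 81 100  84  75  66  81  86  72  63  64  70  85  91  92  92  88  92  91  87  85  84  87 100 102 101]
 [ 76  85  76  83 109  93  82  73  67  66  79  87  91  91  90  91  93  92  91  85  87  96 100 100  99]]
(358.5, 185) [0.031 0.004 0.025]
(344, 190) [ 0.004 -0.033  0.025]
(349, 160) [-0.041  0.093  0.025]
```

```bash
python3 -c "
from bench import robot
o=robot.get_obs();print(o['time'],o['tool_pos'],o['wrist_force']);print(robot.close_job())"
```

```text
17.25 [0.48739311 0.01717592 0.11109542] [ -0.2098028  -10.36582722  -0.41490286]
the job is handed in; nothing more can be done
None
```

I handed the job in at 17.3 s with the hand holding the paddle in at an estimated 45 mm (about 10 N) and the tray empty and flat on the counter. The spout is clear, but only one of the three sections was actually visible on the jar floor. The other two are inferred from the empty spout, and no verdict came back.

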